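# Lay out the print-head service kit

## Robot

A 6-joint arm with a two-finger parallel gripper is mounted at the origin on the work surface. World frame = base frame: x ahead of the robot, y to its left, z up, the work surface at z = 0. Lengths are in mm, angles in rad, forces in N, time in s.
With the tool pointing down it reaches from about 400 to 925 mm from the base axis. Payload 12.5 kg.
Tool frame: the origin (TCP) lies midway between the tips of the shut fingers; the grasp point (between the pads) lies 19 mm behind it (env.pinch_z is the z of the grasp point in the tool frame, in mm); z points along the fingers, y is the line along which they close (so a half turn about z gives the same grasp; the last joint's range is limited). The gripper opens to 95 mm and grips with 3 to 60 N. Pads are 20 mm wide; open, the fingers measure 119 mm over their backs; the gripper's body (75 mm by 180 mm) begins 59 mm behind the grasp point.
Start: joints at [-1.42, 0.491, 1.559, -0, 1.092, -0.106], TCP at [158.765, -604.52, 183.361] pointing down, gripper open.
Joint ranges: [-3.1, 3.1], [-0.84, 2.19], [0.05, 2.79], [-1.13, 4.28], [0.06, 2.93], [-2.69, 2.69]. Speed limits (rad/s): [2.22, 2.22, 2.79, 3.14, 3.14, 3.14].

## Interface

Orientations are given as [roll, pitch, yaw] about the fixed x, y, z axes, in that order (R = Rz(yaw) Ry(pitch) Rx(roll)).
In Python, from cell import env, eyes gives the robot as it stands.
- The arm moves only by the shell command python3 -m inch 'ROWS'. ROWS is JSON, a list of rows, each a list of 3 entries, a list of its own where there are three numbers: the shift along the tool's x, y, z in units of 60 mm (1.0 is 60 mm), then the turn about the tool's z in units of 5 degrees (1.0 is 5 degrees), then the closure, from -1 (fully open) to 1 (shut). In form: [[[tx, ty, tz], turn, claw], ...]. A call has exactly 10 rows; each row shifts and turns the commanded pose from where the row before left it, along the tool's axes as they then stand; what a row does not reach is not made up. A row lasts 1/8 s, in which the tool goes at most 62.5 mm and 10.7 degrees, less where a joint would pass 70% of its speed; a pose out of reach is approached as far as the arm can. A call is refused whole if a number of a shift passes 1 or a number of a turn 1, either way. A call with a gripper value outside its range is refused whole. The fingers move at their own pace and stop on an object; the grip force is fixed at half the most. Time passes only in rows, so rows that do not move let the fingers close, or fill a call up. It gives the time, the measured TCP pose, the force, the opening and the grip force at its end, in the units of the state.
- env.state(): the state, without advancing time (a new reading comes with each control period).
- eyes.read_camera(name): name is "scene" or "side" or "wrist"; returns a dict with "pixels" (480x640x3 uint8, red, green, blue), "fx", "fy", "cx", "cy" (pixels), "distortion" ([k1, k2, p1, p2, k3] as OpenCV has them; the pictures are not rectified), "extrinsics" (4x4, takes a point from world to camera coordinates). Camera axes: x right, y down, z forward; pixel columns grow to the right and rows downward; lengths in mm; the calibration is good to about 2 mm. A picture is of the moment at which its call begins. There is no depth.
- env.job_done(): hands the job in; it is judged then, once.
Trained networks look in a picture, given as the dict that the camera call returned (one of the last four; its "shot" number tells which), for a name from the list of things; names that differ only in an ending like _2 or _b are one class to them, and where a whole thing is asked for, a point or a joint stands for the part that bears it (a point fixed in the world has none). Each returns a list of dicts, best first, with "score" (0 to 1); they miss things now and then, are a little off and sometimes report something else, mostly with a low value. They report only what shows in the picture. A call takes as long as a camera call. They do not tell look-alikes from the thing itself.
- eyes.boxes_of(name, picture): "centre" ([row, column] in pixels, amid what is visible of it).
- eyes.cut_out(name, picture): "mask" (480x640 bool, what is visible of it) and "centre" ([row, column] in pixels, amid what is visible of it).
- eyes.spot_point(name, picture): "centre" ([row, column] in pixels: a listed point, or the origin of a listed thing).
The state is a dict: "t": time; "joints": joint angles; "qvel": joint speeds; "tau": joint torques, N m; "eef_pos": TCP position; "tcp_rot": TCP orientation; "ft_force": force on the tool from outside, world axes, zero at the start; "moment": the same for the moment, N m; "opening": opening from 0.0 (shut) to 1.0 (fully open); "grip_force": force on a finger pad.
Only numpy, scipy, OpenCV 4.12 (cv2) and the standard library are available. Lean on these libraries where they do the work, as an engineer would, in place of code of your own. Each camera call takes 0.05 s, during which the arm holds its last target. There are 200 camera calls.

## Task

Lay out the parts for servicing the print head on the blue mat: stand the finned aluminium heat sink centred on the round yellow pad and set the black fan squarely on top of it, put the red-lidded tin midway between the print head and the yellow pad, and stand the green-capped jar straight behind the print head (on the side opposite its orange front), leaving a gap of 3 cm between the two. Everything stands upright, and the yellow and black glue stick stays where it is.

Things in the scene. Friction and masses are not known exactly. Their poses are not given: they have to be found in the camera images.
- mat: Blue cutting mat with a light grid, 300 (x) by 420 (y) mm, fixed, only 1 mm thick (things on it stand at the height of the bench). Origin at its centre, which lies exactly midway between the print head and the yellow pad: these stand on its y axis, one 130 mm to each side of the centre, and which is on which side changes. The mat is turned by up to 15 degrees.
- toolhead: 3D-printer print head, fixed: grey block with orange front cover on a black cradle 60 by 60 mm (x, y; its widest part); 70 mm tall with the brass inlet on top. Origin: centre of its underside. The orange front faces its own -x (towards the robot, turned up to 25 degrees), so its own +x points straight behind it. At a 30 mm gap the jar's axis lies 85 mm behind the origin.
- pad: Round yellow pad, 80 mm in diameter, 3 mm thick, fixed. Origin at the centre of its underside.
- heatsink: Loose finned aluminium heat sink, 40 by 40 mm and 32 mm tall, fins up (their edges form a flat top); about 90 g. Origin at the centre of its underside, x and y square to its sides, any yaw. May be gripped across either pair of sides.
- fan: Loose black square cooling fan with a white hub, 40 by 40 mm and 20 mm tall, lying flat; about 50 g. Origin at the centre of its underside, x and y square to its sides, any yaw. Any of its four quarter turns will do on the heat sink, so long as the sides line up.
- tin: Loose round steel tin of nozzles with a red lid (white disc in the middle of the lid), 58 mm in diameter, 26 mm tall; about 80 g. Origin at the centre of its underside.
- jar: Loose white plastic jar with a green cap, 50 mm in diameter, 60 mm tall; about 110 g. Origin at the centre of its underside.
- glue: Bystander: upright glue stick, yellow with a black cap, 30 mm in diameter, 95 mm tall, loose. Origin at the centre of its underside. Not to be moved.
Mind the look-alikes: they are no part of the job. Leave any purple look-alike of the toolhead alone.

How it is judged (in metres and radians):
At the end, for the whole second after the job is handed in: Heat sink on the pad, centred within 12 mm; fan on top of it, centred within 8 mm, square within 11 degrees; tin on the mat within 13 mm of the midpoint of print head and pad; jar 30 mm (+-13) behind the print head, in line within 13 mm; all four upright, at rest (horizontal distance between heatsink and pad below 0.012 m and z of heatsink in the frame of pad between 0.0005 and 0.006 m and horizontal distance between fan and heatsink below 0.008 m and z of fan in the frame of heatsink between 0.029 and 0.035 m and (angle between the x axis of fan and the x axis of heatsink, either way round below 0.2 rad or angle between the x axis of fan and the y axis of heatsink, either way round below 0.2 rad) and horizontal distance between tin and mat below 0.013 m and height (world z) of each of tin, jar below 0.005 m and x of jar in the frame of toolhead between 0.072 and 0.098 m and y of jar in the frame of toolhead between -0.013 and 0.013 m and angle between each of heatsink, fan, tin, jar's own z axis and vertical below 0.1 rad and linear speed of each of heatsink, fan, tin, jar below 0.01 m/s and angular speed of each of heatsink, fan, tin, jar below 0.1 rad/s); the robot touches nothing.
It fails at once if the glue stick is shoved (more than 15 mm) or knocked over (distance of glue from where it was at the start of the episode above 0.015 m or angle between glue's own z axis and vertical above 0.5 rad).
It also fails if it takes over 96 s, if anything falls off the work surface, if the arm or the gripper's body presses on something with over 40 N, if the wrist force passes 120 N, or if a joint passes its speed limit or range.

## Working session

There is one attempt and no reset: what is moved stays moved. The work goes in short steps, Python scripts to look and compute and a shell command to move; the robot and the scene stay as the last step left them, time stands still between calls to the robot, and variables do not carry over. Pictures are saved under pics/ and viewed, at most 14 in all, crops included, and the job is handed in when it is done.

```bash
ls; mkdir -p pics; cat > h.py <<'E'
import numpy as np, cv2
from cell import env, eyes
def save(p,name): cv2.imwrite('pics/'+name,cv2.cvtColor(p["pixels"],cv2.COLOR_RGB2BGR))
def ray(p,rc):
    K=np.array([[p["fx"],0,p["cx"]],[0,p["fy"],p["cy"]],[0,0,1.]])
    u=cv2.undistortPoints(np.array([[[rc[1],rc[0]]]],float),K,np.array(p["distortion"],float))[0,0]
    E=np.array(p["extrinsics"]);R,t=E[:3,:3],E[:3,3]
    return -R.T@t, R.T@np.array([u[0],u[1],1.])
def onz(p,rc,z):
    o,d=ray(p,rc); return o+d*(z-o[2])/d[2]
def tri(a,ra,b,rb):
    o1,d1=ray(a,ra);o2,d2=ray(b,rb);d1/=np.linalg.norm(d1);d2/=np.linalg.norm(d2)
    s=np.linalg.lstsq(np.c_[d1,-d2],o2-o1,rcond=None)[0]
    p,q=o1+s[0]*d1,o2+s[1]*d2
    return (p+q)/2,np.linalg.norm(p-q)
def proj(p,X):
    E=np.array(p["extrinsics"]);K=np.array([[p["fx"],0,p["cx"]],[0,p["fy"],p["cy"]],[0,0,1.]])
    return cv2.projectPoints(np.array(X,float).reshape(-1,3),cv2.Rodrigues(E[:3,:3])[0],E[:3,3],K,np.array(p["distortion"],float))[0][:,0,::-1]
E
python3 - <<'E'
from h import *
np.set_printoptions(precision=1,suppress=True)
a=eyes.read_camera("scene");b=eyes.read_camera("side")
save(a,"a.png");save(b,"b.png")
for p in(a,b):
    print(p["fx"],np.array(p["extrinsics"]),ray(p,(240,320))[0])
for n in "mat toolhead pad heatsink fan tin jar glue".split():
    for p,l in((a,'scene'),(b,'side')):
        for r in eyes.spot_point(n,p): print(n,l,round(r["score"],2),np.array(r["centre"]),onz(p,r["centre"],0)[:2])
print(env.state())
E
```

```text
pics
467.853348922232 [[   0.4    0.9   -0.  -200.1]
 [   0.6   -0.2   -0.8 -224.4]
 [  -0.7    0.3   -0.6 1342. ]
 [   0.     0.     0.     1. ]] [1188.4 -290.9  627.9]
464.03419391590916 [[ -1.   -0.2   0.  476.5]
 [ -0.2   0.7  -0.7 122.3]
 [  0.2  -0.7  -0.7 951.2]
 [  0.    0.    0.    1. ]] [334.2 681.1 755.8]
mat scene 0.82 [280.2 332.1] [563.8   2.8]
mat scene 0.68 [334.4 155.1] [ 566.  -341.7]
mat side 0.6 [252.4 289.7] [553.1  11.1]
mat side 0.42 [371.4 304.9] [444.1 281.6]
toolhead scene 0.88 [292.1 266.2] [ 543.  -127.8]
toolhead scene 0.82 [372.2 175.1] [ 661.7 -323.1]
toolhead scene 0.71 [243.3 310.7] [436.1  10.1]
toolhead scene 0.62 [229.5 214.2] [ 298.2 -171.9]
toolhead side 0.8 [216.7 417.7] [ 289.  -182.5]
toolhead side 0.59 [213.4 312.5] [ 536.8 -126.9]
toolhead side 0.59 [155.9 285.3] [ 669.  -335.5]
pad scene 0.93 [267.4 389.9] [576.9 127.2]
pad side 0.75 [160.5 317.8] [ 577.1 -339.1]
pad side 0.6 [293.9 262.6] [573.4 136.5]
heatsink scene 0.64 [278.6 178.1] [ 434.1 -277.9]
heatsink side 0.63 [186.7 368.8] [ 422.5 -264.3]
fan scene 0.73 [214.5 415.4] [434.7 280.4]
fan side 0.91 [371.1 303.4] [446.9 281.7]
tin scene 0.66 [245.8 307. ] [441.   -0.7]
tin scene 0.4 [213.7 416.9] [433.3 285.5]
tin side 0.58 [262.2 342.3] [434.    9.1]
jar scene 0.83 [244.2 471.5] [582.6 329.3]
jar side 0.78 [379.2 224.6] [576.1 331.3]
glue scene 0.86 [333.5 156.1] [ 564.6 -339.7]
glue side 0.84 [158.9 318.1] [ 578.1 -346.5]
{'t': 0.9, 'joints': array([-1.4,  0.5,  1.6,  0. ,  1.1, -0.1]), 'qvel': array([-0., -0., -0.,  0., -0.,  0.]), 'tau': array([ -0. , -61.2, -25.8,   0.1,   0. ,  -0. ]), 'eef_pos': array([ 158.8, -604.5,  183.4]), 'tcp_rot': array([ 3.1, -0. ,  0.3]), 'ft_force': array([ 0.9, -1. ,  0.4]), 'moment': array([-0., -0., -0.]), 'grip_force': 0.0, 'opening': 1.0020636161511427}
```

View pics/a.png

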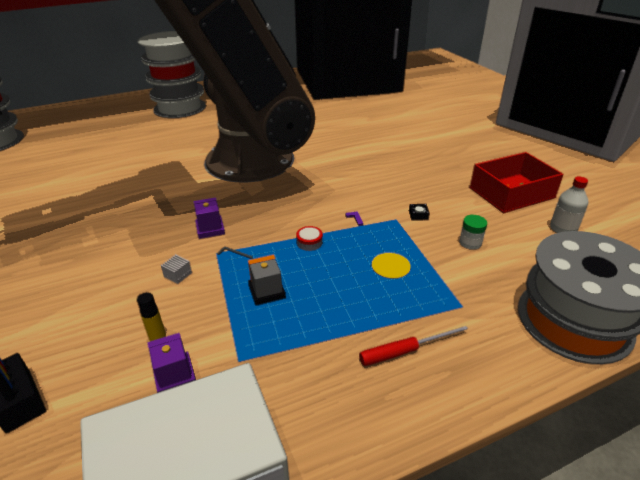

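View pics/b.png

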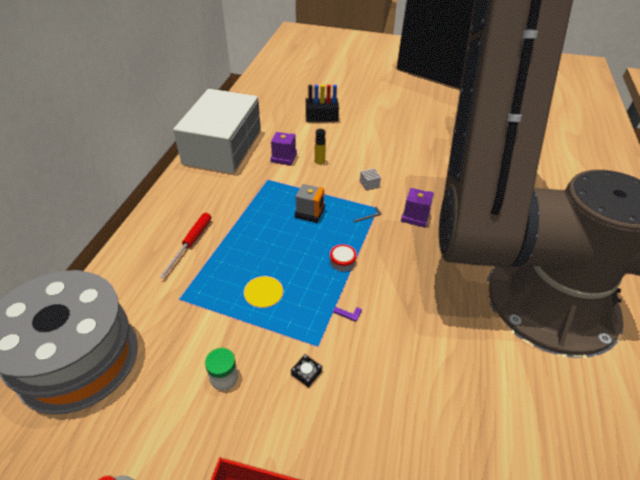

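```bash
cat >> h.py <<'E'
def go(x,y,z,yaw=None):
    """total shift (units) in current tool axes, turn in units"""
    s=env.state();r=s["tcp_rot"];w=r[2]
    d=np.array([x,y,z])-s["eef_pos"]
    c,n=np.cos(w),np.sin(w)
    t=np.array([c*d[0]+n*d[1], n*d[0]-c*d[1], -d[2]])/60
    if yaw is None: yaw=w
    k=[np.degrees(w-yaw)+180*i for i in(-2,-1,0,1,2)]
    print("go",np.round(t,3),"rows>=",np.ceil(abs(t).max()),"turn",np.round(sorted(k,key=abs)[:2],1),"deg; units",np.round(sorted(k,key=abs)[0]/5,2),"j6",round(s["joints"][5],3),"yaw",round(w,4),"pos",np.round(s["eef_pos"],1))
E
python3 - <<'E'
from h import *
np.set_printoptions(precision=1,suppress=True)
w=eyes.read_camera("wrist");s=env.state()
print("cam",ray(w,(240,320)),s["tcp_rot"],w["fx"])
a=eyes.read_camera("scene");b=eyes.read_camera("side")
for n in "heatsink fan tin jar pad toolhead glue".split():
    for f in (eyes.boxes_of,eyes.spot_point):
        A=f(n,a);B=f(n,b)
        for i in A:
            for j in B:
                X,e=tri(a,i["centre"],b,j["centre"])
                if e<12 and -15<X[2]<100: print(n,f.__name__,X,round(e,1),round(i["score"],2))
go(400,-180,330,0.257)
E
```

```text
cam (array([ 225.9, -587.7,  385. ]), array([-0.3, -0. , -1. ])) [3.1 0.  0.3] 370.04688596249963
fan call [446.5 277.3   9.9] 5.6 0.8
tin call [432.8  11.8  11.9] 7.2 0.58
tin call [437.1   6.3   2.8] 2.4 0.74
jar call [578.9 332.8  29.9] 1.5 0.7
jar call [578.6 332.8   1.9] 1.3 0.96
pad call [574.1 136.9  -0.5] 7.9 0.93
pad call [568.3 139.7  -2.6] 3.1 0.7
toolhead call [ 293.1 -180.9   28.9] 8.5 0.82
toolhead call [ 548.2 -130.4   33.3] 1.5 0.8
toolhead call [ 543.6 -126.2    1.2] 10.7 0.81
toolhead call [ 664.6 -327.2    4.8] 2.3 0.78
toolhead call [ 296.3 -175.1    1.3] 0.9 0.68
glue call [ 572.1 -339.1   55.5] 8.1 0.74
glue call [ 575.6 -340.     5.8] 3.4 0.77
go [ 5.7 -5.8 -2.4] rows>= 6.0 turn [ -0. 180.] deg; units -0.0 j6 -0.106 yaw 0.2568 pos [ 158.8 -604.5  183.4]
```

```bash
python3 -c "
from h import *
go(470,-170,383)"
```

```text
go [ 6.856 -5.687 -3.327] rows>= 7.0 turn [   0. -180.] deg; units 0.0 j6 -0.106 yaw 0.2568 pos [ 158.8 -604.5  183.4]
```

```bash
python3 -m inch '[[[0,0,-1],0,-1],[[0.6,-0.5,-1],0,-1],[[0.8,-0.65,-0.65],0,-1],[[0.8,-0.65,-0.65],0,-1],[[0.8,-0.65,0],0,-1],[[0.8,-0.65,0],0,-1],[[0.8,-0.65,0],0,-1],[[0.8,-0.65,0],0,-1],[[0.8,-0.65,0],0,-1],[[0.6,-0.6,0],0,-1]]'
python3 - <<'E'
from h import *
np.set_printoptions(precision=1,suppress=True)
w=eyes.read_camera("wrist");save(w,"w1.png");s=env.state();print(s["eef_pos"],s["t"])
for n in "heatsink toolhead tin pad mat glue".split():
  for f in (eyes.boxes_of,eyes.spot_point):
    for r in f(n,w): print(n,round(r["score"],2),np.array(r["centre"]),onz(w,r["centre"],0)[:2],onz(w,r["centre"],32)[:2])
E
```

```text
t: 3.7
eef_pos: [452.8, -192.3, 359.4]
tcp_rot: [3.141, -0.0, 0.258]
ft_force: [0.3, -1.0, -0.3]
opening: 1.001
grip_force: 0.0
[ 454.5 -188.5  359.5] 3.75
heatsink 0.77 [222.1 376.4] [ 424.7 -281.3] [ 430.1 -275.3]
heatsink 0.66 [223.3 373.6] [ 421.7 -277.7] [ 427.3 -271.8]
toolhead 0.8 [114.8 299.5] [ 549.4 -127.8] [ 547.7 -130.5]
toolhead 0.67 [286.  293.9] [ 289.2 -182.3] [ 302.4 -181.9]
toolhead 0.64 [ 67.3 463.7] [ 675.5 -339.2] [ 666.6 -329.8]
toolhead 0.49 [21.1  6.7] [581.  331.5] [577.5 302.6]
toolhead 0.74 [ 69.1 453.1] [ 668.8 -325. ] [ 660.3 -316.5]
toolhead 0.73 [118.1 299.3] [ 544.8 -128.6] [ 543.4 -131.3]
toolhead 0.62 [280.2 295.7] [ 299.7 -182.8] [ 312.2 -182.4]
tin 0.68 [168.9 192. ] [432.9  11.3] [437.9   0.6]
tin 0.84 [169.1 194.3] [433.5   7.8] [438.4  -2.7]
pad 0.78 [ 54.7 131.1] [572.7 129.5] [569.7 112.1]
pad 0.34 [116.5 296.4] [ 546. -124.] [ 544.5 -126.9]
pad 0.72 [ 55.7 131.5] [571.5 128.6] [568.5 111.3]
mat 0.59 [ 90.8 231.1] [557.6 -23.7] [555.4 -32.4]
mat 0.88 [ 87.3 210.3] [555.1   6.8] [553.1  -3.6]
mat 0.23 [22.6  6.4] [578.8 331.7] [575.4 302.8]
mat 0.16 [118.5 299.8] [ 544.5 -129.5] [ 543.1 -132.1]
glue 0.75 [136.9 453.6] [ 578.3 -356. ] [ 574.9 -345.7]
glue 0.78 [138.2 438.3] [ 570.3 -334.4] [ 567.5 -325.4]
glue 0.51 [118.2  22.9] [445.2 286.6] [449.5 260.2]
glue 0.37 [22.7  9. ] [579.4 327.3] [576.  298.6]
```

View pics/w1.png

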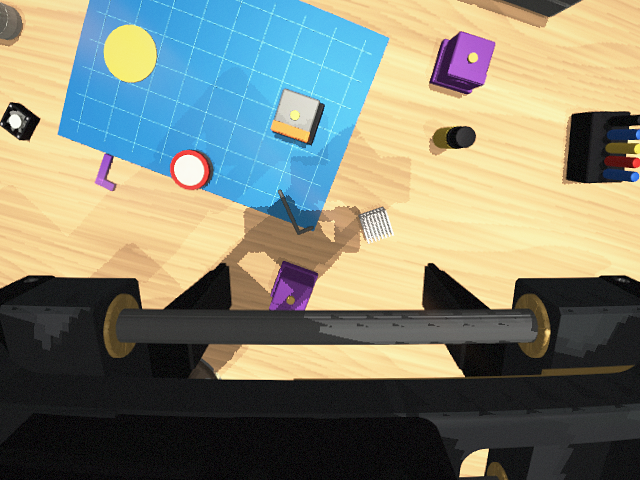

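```bash
cat >> h.py <<'E'
def quad(p,mask,z):
    rc=np.argwhere(mask)
    P=np.array([onz(p,r,z)[:2] for r in rc],np.float32)
    (c,sz,_)=(q:=cv2.minAreaRect(P)); bx=cv2.boxPoints(q); e=bx[1]-bx[0]
    return np.array(c),np.array(sz),np.degrees(np.arctan2(e[1],e[0]))%90
def big(m):
    n,l,st,_=cv2.connectedComponentsWithStats(m.astype(np.uint8)); 
    return l==1+np.argmax(st[1:,4])
E
python3 - <<'E'
from h import *
np.set_printoptions(precision=1,suppress=True)
w=eyes.read_camera("wrist");s=env.state();print(s["eef_pos"],s["t"])
hm=eyes.cut_out("heatsink",w)[0]; print(hm["centre"],hm["mask"].sum(),quad(w,hm["mask"],32))
for h in eyes.cut_out("toolhead",w): print(h["score"],h["centre"],h["mask"].sum())
hsv=cv2.cvtColor(w["pixels"],cv2.COLOR_RGB2HSV);H,S,V=hsv[...,0],hsv[...,1],hsv[...,2]
roi=np.zeros(H.shape,bool);roi[75:150,262:332]=1
o=big(roi&(H>5)&(H<18)&(S>150)); g=big(roi&(S<60)&(V>90))
print("orange",o.sum(),quad(w,o,50)); print("grey",g.sum(),quad(w,g,60),quad(w,g,50))
y=big((H>20)&(H<35)&(S>120)&(np.indices(H.shape)[1]<200)&(np.indices(H.shape)[0]<120)); print("pad",quad(w,y,3))
r=np.zeros(H.shape,bool);r[140:200,160:220]=1
for m in (r&((H<8)|(H>172))&(S>120),r&(S<70)&(V>120)):
  print("tin",quad(w,big(m),26))
im=cv2.resize(cv2.cvtColor(w["pixels"][60:160,240:360],cv2.COLOR_RGB2BGR),None,fx=5,fy=5);cv2.imwrite("pics/c1.png",im)
E
```

```text
[ 451.7 -194.7  359.3] 4.4
[223.6, 373.4] 816 (array([ 428.2, -274.6]), array([44.3, 41.5]), np.float32(33.824215))
0.81 [63.5, 460.7] 2914
0.75 [115.4, 298.3] 2056
0.71 [286.4, 292.7] 1728
orange 88 (array([ 517.5, -126.7]), array([10. , 51.7]), np.float32(6.5029144))
grey 1179 (array([ 551.4, -127.7]), array([49.3, 41.6]), np.float32(85.984)) (array([ 552. , -126.7]), array([50.3, 42.5]), np.float32(85.984085))
pad (array([573.9, 129.9]), array([77.3, 76.7]), np.float32(10.350647))
tin (array([435.1,   5.3]), array([56.2, 57.3]), np.float32(9.364243))
tin (array([434.5,   7.4]), array([42.6, 43.7]), np.float32(56.728672))
```

View pics/c1.png

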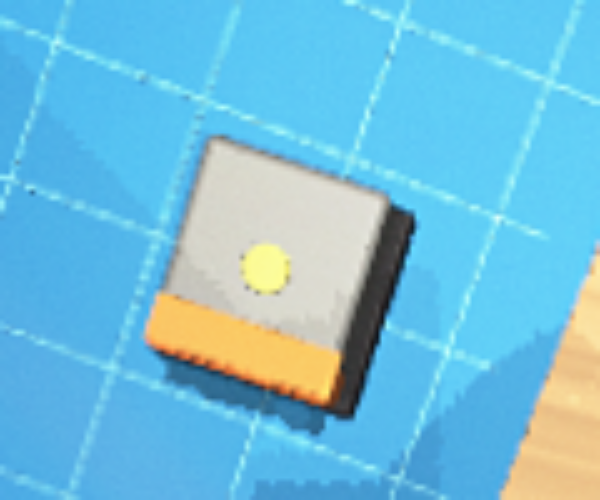

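```bash
cat > p.py <<'E'
# p.py x y z [yawdeg]: average pose over a few readings and print the shift
import sys; from h import *
P=[];
for i in range(3): eyes.read_camera("side");P.append(env.state()["eef_pos"])
s=dict(env.state());s["eef_pos"]=np.mean(P,0);print("t",round(s["t"],2),"spread",np.round(np.ptp(P,0),1),"open",round(s["opening"],3),"grip",round(s["grip_force"],1))
env.state=lambda:s
a=list(map(float,sys.argv[1:])); go(*a[:3],np.radians(a[3]) if len(a)>3 else None)
E
python3 p.py 428 -274 130 34
```

```text
t 4.65 spread [0.  0.1 0. ] open 0.998 grip 0.0
go [-0.72   1.183  3.821] rows>= 4.0 turn [-19.3 160.7] deg; units -3.86 j6 0.773 yaw 0.2568 pos [ 451.8 -194.4  359.3]
```

```bash
python3 -m inch '[[[-0.36,0.59,0],0,-1],[[-0.36,0.59,0],0,-1],[[0,0,0.9],-1,-1],[[0,0,0.9],-1,-1],[[0,0,0.9],-1,-1],[[0,0,0.9],-0.86,-1],[[0,0,0.22],0,-1],[[0,0,0],0,-1],[[0,0,0],0,-1],[[0,0,0],0,-1]]'
python3 - <<'E'
from h import *
np.set_printoptions(precision=1,suppress=True)
w=eyes.read_camera("wrist");save(w,"w2.png")
for hm in eyes.cut_out("heatsink",w): print(hm["score"],hm["centre"],hm["mask"].sum(),quad(w,hm["mask"],32))
go(428,-274,25,np.radians(34))
E
```

```text
t: 5.9
eef_pos: [428.6, -274.2, 131.6]
tcp_rot: [3.139, -0.001, 0.593]
ft_force: [0.9, 0.4, 0.4]
opening: 1.0
grip_force: 0.0
0.71 [229.6, 323.4] 2361 (array([ 426.1, -275.5]), array([43.9, 40.2]), np.float32(33.93335))
go [-0.  -0.   1.8] rows>= 2.0 turn [ -0. 180.] deg; units -0.0 j6 0.278 yaw 0.5933 pos [ 428.3 -274.1  131.1]
```

View pics/w2.png

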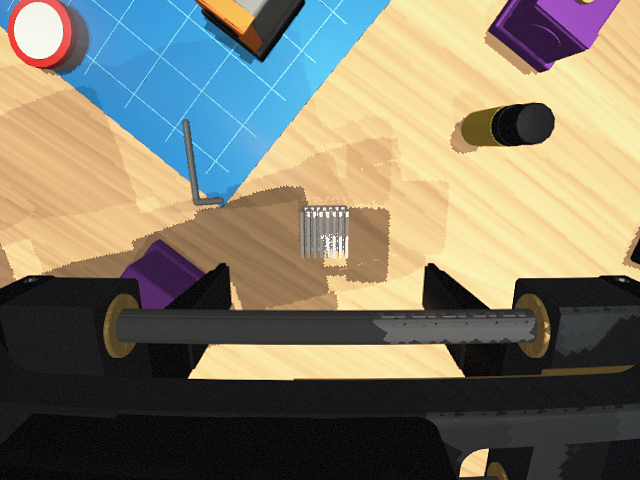

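```bash
python3 -m inch '[[[-0.06,0,0.8],0,-1],[[0,0,0.8],0,-1],[[0,0,0.48],0,-1],[[0,0,0],0,-1],[[0,0,0],0,1],[[0,0,0],0,1],[[0,0,0],0,1],[[0,0,0],0,1],[[0,0,0],0,1],[[0,0,0],0,1]]'; python3 p.py 573.9 129.9 100 34
```

```text
t: 7.25
eef_pos: [425.0, -275.8, 5.3]
tcp_rot: [3.141, 0.0, 0.594]
ft_force: [-0.5, 1.1, 0.0]
opening: 0.428
grip_force: 0.0
t 7.4 spread [0. 0. 0.] open 0.301 grip 0.0
go [ 5.84  -4.217 -1.579] rows>= 6.0 turn [   0. -180.] deg; units 0.0 j6 0.271 yaw 0.5937 pos [ 425.  -275.8    5.2]
```

```bash
python3 - <<'E'
from h import *
w=eyes.read_camera("wrist");cv2.imwrite("pics/w3.png",cv2.cvtColor(w["pixels"][150:400,150:520],cv2.COLOR_RGB2BGR))
s=env.state();print(s["opening"],s["grip_force"],s["t"])
E
```

```text
0.25994870893658845 0.0 7.45
```

View pics/w3.png

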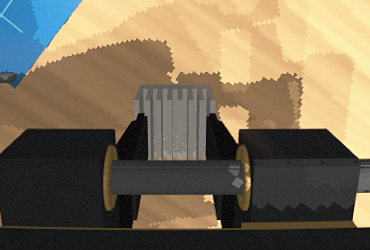

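```bash
python3 -m inch '[[[0,0,0],0,1],[[0,0,0],0,1],[[0,0,0],0,1],[[0,0,0],0,1],[[0,0,0],0,1],[[0,0,-0.25],0,1],[[0,0,-0.25],0,1],[[0,0,-0.5],0,1],[[0,0,-0.8],0,1],[[0,0,-0.4],0,1]]'; python3 p.py 573.9 129.9 110 34
```

```text
t: 8.7
eef_pos: [425.5, -276.2, 140.7]
tcp_rot: [3.138, -0.001, 0.594]
ft_force: [0.2, -0.6, -0.0]
opening: 0.001
grip_force: 0.0
t 8.85 spread [0.8 0.6 3.7] open 0.008 grip 0.0
go [ 5.834 -4.233  0.514] rows>= 6.0 turn [   0. -180.] deg; units 0.0 j6 0.271 yaw 0.5937 pos [ 425.8 -276.4  140.9]
```

```bash
python3 - <<'E'
from h import *
np.set_printoptions(precision=1,suppress=True)
w=eyes.read_camera("wrist");cv2.imwrite("pics/w4.png",cv2.cvtColor(w["pixels"][100:400,150:520],cv2.COLOR_RGB2BGR))
b=eyes.read_camera("side");a=eyes.read_camera("scene")
s=env.state();print(s["eef_pos"],s["tcp_rot"],ray(w,(240,320)))
for hm in eyes.cut_out("heatsink",w)[:1]: print(hm["score"],hm["centre"],hm["mask"].sum(),[quad(w,hm["mask"],z) for z in(0,32)])
print("tcp ground proj",proj(w,[[s["eef_pos"][0],s["eef_pos"][1],z] for z in (0,32,100,140)]))
B=eyes.boxes_of("heatsink",b);A=eyes.boxes_of("heatsink",a)
for x in A: print("ws",tri(w,hm["centre"],a,x["centre"]))
for x in B: print("wb",tri(w,hm["centre"],b,x["centre"]))
E
```

```text
[ 424.6 -275.5  136.7] [-3.1  0.   0.6] (array([ 482.5, -238. ,  340.8]), array([-0.2, -0.1, -1. ]))
0.72 [19.0, 258.8] 3502 [(array([ 528.3, -132.9]), array([46.4, 89.2]), np.float32(32.99944)), (array([ 524. , -142.8]), array([42. , 80.8]), np.float32(32.99945))]
tcp ground proj [[218.8 323.4]
 [226.2 323.2]
 [248.1 322.8]
 [267.4 322.5]]
ws (array([ 526.7, -225.9,  118. ]), np.float64(109.67787640624492))
ws (array([555.7, -55.3, -47.6]), np.float64(122.19079817223636))
wb (array([ 467.7, -167.3,  106.3]), np.float64(104.2654337633163))
```

View pics/w4.png

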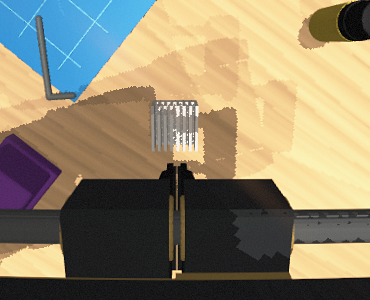

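```bash
python3 - <<'E'
from h import *
np.set_printoptions(precision=1,suppress=True)
b=eyes.read_camera("side");a=eyes.read_camera("scene");w=eyes.read_camera("wrist")
s=env.state();print(s["eef_pos"],env.pinch_z,s["t"])
out=[]
for p in(a,b):
    im=cv2.cvtColor(p["pixels"],cv2.COLOR_RGB2BGR)
    r=proj(p,[s["eef_pos"]])[0];c=r.astype(int);y,x=max(c[0]-90,0),max(c[1]-65,0)
    cr=cv2.resize(im[y:y+200,x:x+130],None,fx=3,fy=3)
    cv2.drawMarker(cr,(int((r[1]-x)*3),int((r[0]-y)*3)),(0,255,0),0,12,1)
    for X in ([424.6,-275.5,0],[424.6,-275.5,32]):
        q=proj(p,[X])[0];cv2.drawMarker(cr,(int((q[1]-x)*3),int((q[0]-y)*3)),(0,0,255),0,10,1)
    out.append(cr[:600,:390])
cv2.imwrite("pics/ab.png",np.hstack(out))
for hm in eyes.cut_out("heatsink",w): print(hm["score"],hm["centre"],hm["mask"].sum())
E
```

```text
[ 424.9 -275.7  136.8] -18.8 9.3
0.57 [223.7, 322.9] 2312
```

View pics/ab.png

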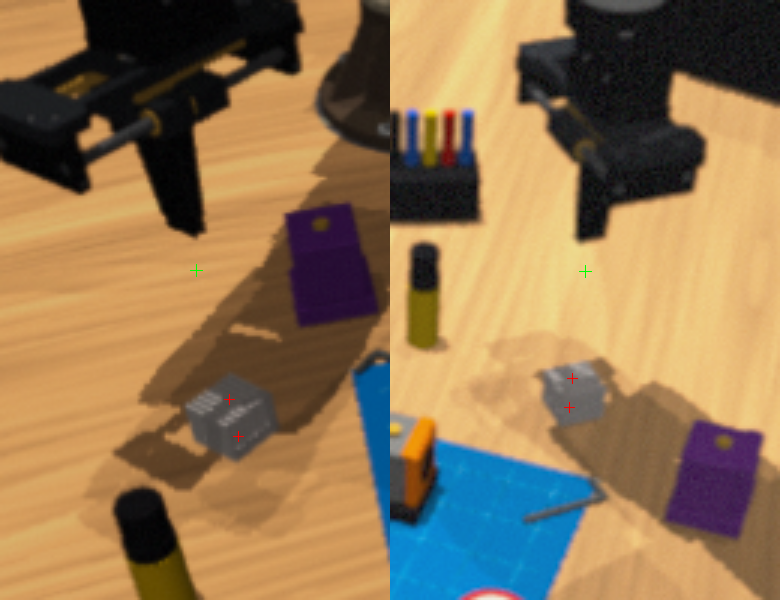

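```bash
python3 - <<'E'
from h import *
np.set_printoptions(precision=1,suppress=True)
b=eyes.read_camera("side");a=eyes.read_camera("scene");s=env.state();e=s["eef_pos"]
R=[]
for p,(u,v) in((a,(187,232)),(b,(200,240))):
    c=proj(p,[e])[0].astype(int); R.append((max(c[0]-90,0)+v/3,max(c[1]-65,0)+u/3))
print(tri(a,R[0],b,R[1]),e)
go(424.9,-275.7,-27)
E
```

```text
(array([ 424.9, -275.6,  165.3]), np.float64(0.6748594595514011)) [ 425.  -275.8  137.1]
go [-0.  -0.   2.7] rows>= 3.0 turn [   0. -180.] deg; units 0.0 j6 0.271 yaw 0.5936 pos [ 425.  -275.8  137.1]
```

```bash
python3 -m inch '[[[0,0,0],0,-1],[[0,0,0],0,-1],[[0,0,0],0,-1],[[0,0,0],0,-1],[[0,0,0],0,-1],[[0,0,0.7],0,-1],[[0,0,0.7],0,-1],[[0,0,0.7],0,-1],[[0,0,0.4],0,-1],[[0,0,0.12],0,-1]]' && python3 -m inch '[[[0,0,0],0,1],[[0,0,0],0,1],[[0,0,0],0,1],[[0,0,0],0,1],[[0,0,0],0,1],[[0,0,0],0,1],[[0,0,0],0,1],[[0,0,0],0,1],[[0,0,0],0,1],[[0,0,0],0,1]]'
```

```text
t: 10.7
eef_pos: [424.6, -275.5, -21.1]
tcp_rot: [-3.14, 0.001, 0.594]
ft_force: [0.4, 0.3, -1.0]
opening: 0.976
grip_force: 0.0
t: 11.95
eef_pos: [425.0, -275.8, -19.9]
tcp_rot: [3.141, 0.0, 0.594]
ft_force: [-0.8, 0.7, 3.0]
opening: 0.421
grip_force: 30.0
```

```bash
python3 -m inch '[[[0,0,-1],0,1],[[0,0,-1],0,1],[[0.73,-0.527,0],0,1],[[0.73,-0.527,0],0,1],[[0.73,-0.527,0],0,1],[[0.73,-0.527,0],0,1],[[0.73,-0.527,0],0,1],[[0.73,-0.527,0],0,1],[[0.73,-0.527,0],0,1],[[0.73,-0.527,0],0,1]]'
python3 p.py 573.9 129.9 -16
python3 - <<'E'
from h import *
np.set_printoptions(precision=1,suppress=True)
w=eyes.read_camera("wrist");save(w,"w5.png")
H,S,V=cv2.split(cv2.cvtColor(w["pixels"],cv2.COLOR_RGB2HSV))
y=big((H>20)&(H<35)&(S>140)&(V>100))
rc=np.argwhere(y);P=np.array([onz(w,r,3)[:2] for r in rc],np.float32)
print(len(P),cv2.minEnclosingCircle(P),P.mean(0),P.min(0),P.max(0),rc.min(0),rc.max(0))
E
```

```text
t: 13.2
eef_pos: [574.3, 131.7, 99.8]
tcp_rot: [-3.142, 0.0, 0.594]
ft_force: [0.6, -0.1, -0.9]
opening: 0.424
grip_force: 30.0
t 13.35 spread [2.  4.6 0.5] open 0.419 grip 30.0
go [-0.055  0.049  1.927] rows>= 2.0 turn [   0. -180.] deg; units 0.0 j6 1.088 yaw 0.5969 pos [575.  134.2  99.6]
4935 ((573.868408203125, 131.08953857421875), 39.555442810058594) [581.6 136.1] [539.2  92.5] [613.2 170.4] [182 278] [251 373]
```

View pics/w5.png

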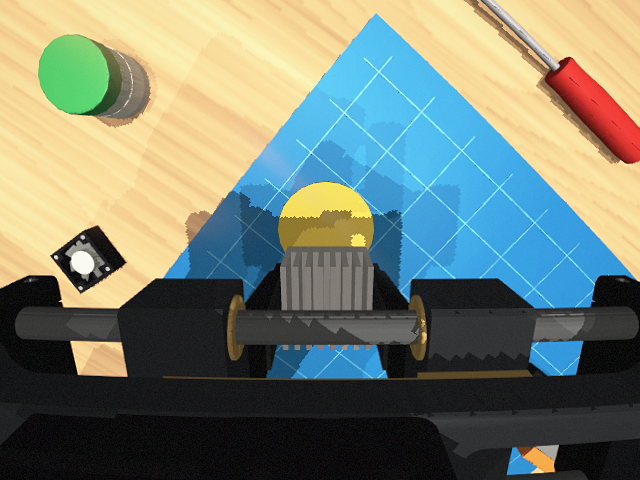

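```bash
python3 p.py 574 131 -16
python3 - <<'E'
from h import *
np.set_printoptions(precision=1,suppress=True)
w=eyes.read_camera("wrist")
for n,z in(("fan",20),("jar",60)):
  for h in eyes.cut_out(n,w)[:2]: print(n,h["score"],h["centre"],h["mask"].sum(),quad(w,h["mask"],z))
H,S,V=cv2.split(cv2.cvtColor(w["pixels"],cv2.COLOR_RGB2HSV))
g=big((H>45)&(H<80)&(S>120));q=np.argwhere(g);print("cap",cv2.minEnclosingCircle(np.array([onz(w,r,60)[:2] for r in q],np.float32)))
E
```

```text
t 13.55 spread [0.2 0.8 0.3] open 0.416 grip 30.0
go [ 0.023 -0.02   1.929] rows>= 2.0 turn [   0. -180.] deg; units 0.0 j6 1.087 yaw 0.5926 pos [573.5 129.2  99.8]
fan 0.83 [257.4, 88.2] 2849 (array([446.8, 281.3]), array([41.2, 55.1]), np.float32(66.31049))
fan 0.67 [218.0, 327.1] 5501 (array([584.7, 139. ]), array([55.1, 74.4]), np.float32(37.34685))
jar 0.89 [76.7, 85.8] 7247 (array([582.2, 315.2]), array([49.7, 76.2]), np.float32(14.675964))
jar 0.75 [280.8, 325.7] 6037 (array([542.3, 105.7]), array([79.5, 65.3]), np.float32(34.37461))
cap ((578.5804443359375, 324.3890380859375), 28.14405632019043)
```

```bash
python3 -m inch '[[[0.02,-0.02,0.7],0,1],[[0,0,0.7],0,1],[[0,0,0.4],0,1],[[0,0,0.13],0,1],[[0,0,0],0,1],[[0,0,0],0,1],[[0,0,0],0,-1],[[0,0,0],0,-1],[[0,0,0],0,-1],[[0,0,0],0,-1]]' && python3 -m inch '[[[0,0,0],0,-1],[[0,0,0],0,-1],[[0,0,0],0,-1],[[0,0,-0.5],0,-1],[[0,0,-0.8],0,-1],[[0,0,-0.9],0,-1],[[0,0,0],0,-1],[[0,0,0],0,-1],[[0,0,0],0,-1],[[0,0,0],0,-1]]'
python3 p.py 446 281 110 
python3 - <<'E'
from h import *
np.set_printoptions(precision=1,suppress=True)
w=eyes.read_camera("wrist")
for n,z in(("heatsink",35),):
  for h in eyes.cut_out(n,w)[:2]: print(n,h["score"],h["centre"],h["mask"].sum(),quad(w,h["mask"],z))
E
```

```text
t: 14.95
eef_pos: [574.3, 131.6, -15.7]
tcp_rot: [3.141, -0.0, 0.594]
ft_force: [-0.1, -1.1, 0.6]
opening: 0.783
grip_force: 0.0
t: 16.2
eef_pos: [573.9, 131.5, 115.1]
tcp_rot: [-3.141, 0.002, 0.594]
ft_force: [-0.1, -0.2, -0.6]
opening: 1.001
grip_force: 0.0
t 16.35 spread [0.1 0.  0.3] open 1.002 grip 0.0
go [-0.376 -3.259  0.092] rows>= 4.0 turn [   0. -180.] deg; units 0.0 j6 1.09 yaw 0.5936 pos [574.1 131.5 115.5]
heatsink 0.89 [230.8, 327.3] 2582 (array([576.2, 130.3]), array([44.4, 40. ]), np.float32(33.094234))
```

```bash
python3 -m inch '[[[-0.1,-0.82,0],0,-1],[[-0.1,-0.82,0],0,-1],[[-0.1,-0.82,0],0,-1],[[-0.08,-0.8,0],0,-1],[[0,0,0],0,-1],[[0,0,0],0,-1],[[0,0,0],0,-1],[[0,0,0],0,-1],[[0,0,0],0,-1],[[0,0,0],0,-1]]'
python3 - <<'E'
from h import *
np.set_printoptions(precision=1,suppress=True)
w=eyes.read_camera("wrist");save(w,"w6.png")
for h in eyes.cut_out("fan",w)[:1]: print(h["score"],h["centre"],h["mask"].sum(),quad(w,h["mask"],20),quad(w,h["mask"],10))
s=eyes.read_camera("side");a=eyes.read_camera("scene")
for p in (s,a):
  for x in eyes.boxes_of("fan",p)[:1]: print("fan z",tri(w,h["centre"],p,x["centre"]))
  for x in eyes.boxes_of("jar",p)[:1]: J=eyes.boxes_of("jar",w); print("jar",[tri(w,j["centre"],p,x["centre"]) for j in J[:1]])
E
python3 p.py 446 281 110
```

```text
t: 17.7
eef_pos: [446.1, 280.7, 116.2]
tcp_rot: [3.142, 0.0, 0.593]
ft_force: [0.5, 0.4, -0.7]
opening: 0.999
grip_force: 0.0
0.76 [228.2, 318.3] 2554 (array([441.6, 285. ]), array([43. , 42.6]), np.float32(67.158485)) (array([439.5, 283.9]), array([44.4, 44.1]), np.float32(67.15851))
fan z (array([444.9, 286.3,  22.4]), np.float64(2.471135354398607))
jar [(array([579.3, 329.2,  35.8]), np.float64(4.953613366926696))]
fan z (array([440.4, 282.8,  14.5]), np.float64(5.14848755014696))
jar [(array([582.7, 329.8,  33.5]), np.float64(0.5804763810099148))]
t 18.35 spread [0. 0. 0.] open 1.002 grip 0.0
go [ 0.001 -0.001  0.104] rows>= 1.0 turn [   0. -180.] deg; units 0.0 j6 1.414 yaw 0.5937 pos [446.  280.9 116.2]
```

View pics/w6.png

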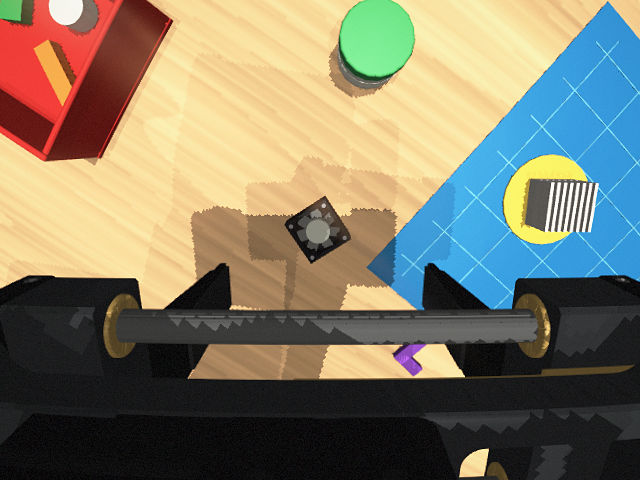

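```bash
python3 p.py 441 284.3 -24 67.2
```

```text
t 18.5 spread [0. 0. 0.] open 0.999 grip 0.0
go [-0.037 -0.093  2.337] rows>= 3.0 turn [-33.2 146.8] deg; units -6.64 j6 1.414 yaw 0.5937 pos [446.  280.9 116.2]
```

```bash
python3 -m inch '[[[-0.037,-0.093,0],-0.9,-1],[[0,0,0.2],-1,-1],[[0,0,0.2],-1,-1],[[0,0,0.2],-1,-1],[[0,0,0.2],-1,-1],[[0,0,0.3],-1,-1],[[0,0,0.3],-0.74,-1],[[0,0,0.4],0,-1],[[0,0,0.4],0,-1],[[0,0,0.13],0,-1]]' && python3 -m inch '[[[0,0,0],0,1],[[0,0,0],0,1],[[0,0,0],0,1],[[0,0,0],0,1],[[0,0,0],0,1],[[0,0,0],0,1],[[0,0,0],0,1],[[0,0,0],0,1],[[0,0,0],0,1],[[0,0,0],0,1]]'
python3 p.py 574.2 129.8 100 33.5
```

```text
t: 19.75
eef_pos: [440.6, 284.1, -24.6]
tcp_rot: [-3.14, 0.001, 1.173]
ft_force: [-0.3, 0.2, 0.9]
opening: 0.997
grip_force: 0.0
t: 21.0
eef_pos: [441.0, 284.3, -23.6]
tcp_rot: [-3.142, 0.0, 1.173]
ft_force: [-0.3, 0.7, 2.6]
opening: 0.417
grip_force: 30.0
t 21.15 spread [0. 0. 0.] open 0.419 grip 30.0
go [-1.514  3.044 -2.059] rows>= 4.0 turn [  33.7 -146.3] deg; units 6.74 j6 0.845 yaw 1.1731 pos [441.  284.3 -23.5]
```

```bash
python3 -m inch '[[[0,0,-0.6],0,1],[[0,0,-0.96],0,1],[[0,0,-0.5],0,1],[[-0.38,0.76,0],0,1],[[-0.38,0.76,0],0,1],[[-0.38,0.76,0],0,1],[[-0.374,0.764,0],0,1],[[0,0,0],1,1],[[0,0,0],1,1],[[0,0,0],1,1]]' && python3 -m inch '[[[0,0,0],1,1],[[0,0,0],1,1],[[0,0,0],1,1],[[0,0,0],0.74,1],[[0,0,0],0,1],[[0,0,0],0,1],[[0,0,0],0,1],[[0,0,0],0,1],[[0,0,0],0,1],[[0,0,0],0,1]]'
python3 p.py 574.2 129.8 12.5 33.5
python3 - <<'E'
from h import *
w=eyes.read_camera("wrist");cv2.imwrite("pics/w7.png",cv2.cvtColor(w["pixels"][130:400,150:520],cv2.COLOR_RGB2BGR))
E
```

```text
t: 22.4
eef_pos: [574.1, 129.6, 99.6]
tcp_rot: [-3.141, 0.0, 0.908]
ft_force: [0.7, -0.0, 0.4]
opening: 0.414
grip_force: 30.0
t: 23.65
eef_pos: [574.2, 129.8, 100.1]
tcp_rot: [3.141, -0.0, 0.585]
ft_force: [-0.3, -0.4, -0.1]
opening: 0.417
grip_force: 30.0
t 23.8 spread [0. 0. 0.] open 0.419 grip 30.0
go [-1.000e-03 -0.000e+00  1.459e+00] rows>= 2.0 turn [   0. -180.] deg; units 0.0 j6 1.096 yaw 0.585 pos [574.2 129.8 100. ]
```

View pics/w7.png

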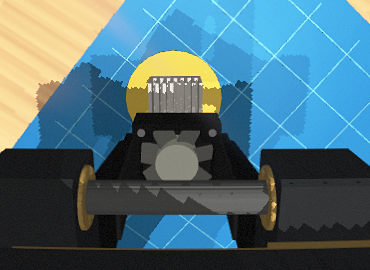

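```bash
python3 - <<'E'
from h import *
np.set_printoptions(precision=1,suppress=True)
w=eyes.read_camera("wrist");print("hub",onz(w,(289,327),143.5),onz(w,(289,327),141))
for h in eyes.cut_out("heatsink",w)[:1]: print(h["centre"],quad(w,h["mask"],35))
# far-side top edge corners of the heat sink, top face
print(onz(w,(130+79,149+150),35),onz(w,(130+79,201+150),35))
E
```

```text
hub [578.3 130.7 143.5] [577.5 130.1 141. ]
[225.6, 321.8] (array([582.9, 135.1]), array([27.9, 40. ]), np.float32(33.49968))
[582.2 157.4  35. ] [603.2 125.8  35. ]
```

```bash
python3 -m inch '[[[-0.025,0,0.5],0,1],[[0,0,0.5],0,1],[[0,0,0.3],0,1],[[0,0,0.155],0,1],[[0,0,0],0,1],[[0,0,0],0,1],[[0,0,0],0,-1],[[0,0,0],0,-1],[[0,0,0],0,-1],[[0,0,0],0,-1]]' && python3 -m inch '[[[0,0,0],0,-1],[[0,0,0],0,-1],[[0,0,0],0,-1],[[0,0,-0.5],0,-1],[[0,0,-0.8],0,-1],[[0,0,-0.9],0,-1],[[0,0,0],0,-1],[[0,0,0],0,-1],[[0,0,0],0,-1],[[0,0,0],0,-1]]'
python3 - <<'E'
from h import *
np.set_printoptions(precision=1,suppress=True)
w=eyes.read_camera("wrist");a=eyes.read_camera("scene");b=eyes.read_camera("side")
o=[cv2.resize(cv2.cvtColor(p["pixels"][r:r+90,c:c+90],cv2.COLOR_RGB2BGR),(390,390)) for p,r,c in((w,185,280),(a,215,345))]
cv2.imwrite("pics/c2.png",np.hstack(o))
for h in eyes.cut_out("fan",w)[:1]: print(h["score"],h["centre"],quad(w,h["mask"],55))
for h in eyes.cut_out("heatsink",w)[:1]: print(h["score"],h["centre"],quad(w,h["mask"],35))
E
python3 p.py 436 4 100
```

```text
t: 25.2
eef_pos: [573.0, 129.0, 12.8]
tcp_rot: [3.141, -0.0, 0.585]
ft_force: [-0.1, 0.5, 0.5]
opening: 0.784
grip_force: 0.0
t: 26.45
eef_pos: [572.6, 128.9, 143.7]
tcp_rot: [-3.141, 0.002, 0.585]
ft_force: [0.2, 0.2, 0.3]
opening: 1.001
grip_force: 0.0
0.55 [223.3, 324.6] (array([576.6, 129. ]), array([42.9, 40.9]), np.float32(33.508152))
0.62 [200.1, 324.2] (array([592.5, 141.4]), array([ 3.4, 38. ]), np.float32(33.50864))
t 26.85 spread [0.  0.  0.1] open 0.999 grip 0.0
go [-3.053  0.476  0.744] rows>= 4.0 turn [   0. -180.] deg; units 0.0 j6 1.095 yaw 0.5849 pos [573.  129.  144.6]
```

View pics/c2.png

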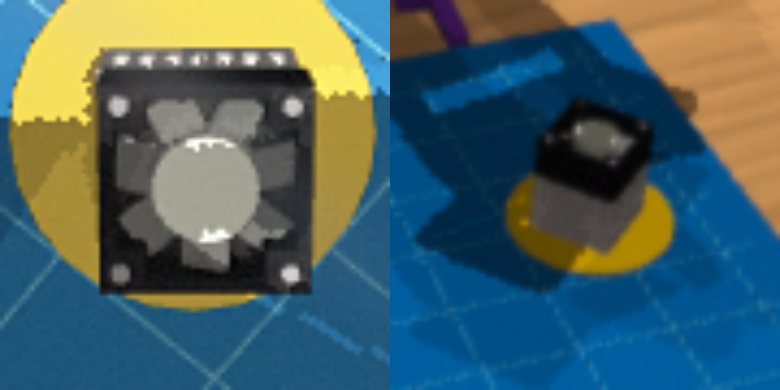

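```bash
python3 -m inch '[[[-0.76,0.12,0],0,-1],[[-0.76,0.12,0],0,-1],[[-0.76,0.12,0.2],0,-1],[[-0.77,0.12,0.3],0,-1],[[0,0,0.25],0,-1],[[0,0,0],0,-1],[[0,0,0],0,-1],[[0,0,0],0,-1],[[0,0,0],0,-1],[[0,0,0],0,-1]]'
python3 - <<'E'
from h import *
np.set_printoptions(precision=1,suppress=True)
w=eyes.read_camera("wrist");b=eyes.read_camera("side");a=eyes.read_camera("scene")
for h in eyes.cut_out("tin",w)[:2]: print(h["score"],h["centre"],h["mask"].sum(),quad(w,h["mask"],26))
H,S,V=cv2.split(cv2.cvtColor(w["pixels"],cv2.COLOR_RGB2HSV))
r=cv2.dilate(h["mask"].astype(np.uint8),np.ones((5,5)))>0
m=r&((H<8)|(H>172))&(S>120)
P=np.array([onz(w,q,26)[:2] for q in np.argwhere(m)],np.float32);print("lid",cv2.minEnclosingCircle(P))
P=np.array([onz(w,q,26)[:2] for q in np.argwhere(r&(S<70)&(V>110))],np.float32);print("disc",cv2.minEnclosingCircle(P),P.mean(0))
for p in (b,a):
  for x in eyes.boxes_of("tin",p)[:1]: print(tri(w,h["centre"],p,x["centre"]))
E
python3 p.py 435 5 -22
```

```text
t: 28.1
eef_pos: [436.4, 4.1, 99.9]
tcp_rot: [3.141, -0.0, 0.585]
ft_force: [0.7, 0.8, -0.5]
opening: 0.997
grip_force: 0.0
0.8 [230.3, 319.5] 4315 (array([435.7,   8.3]), array([58.4, 56.2]), np.float32(33.51503))
lid ((434.9743957519531, 7.370517253875732), 29.04265594482422)
disc ((435.43389892578125, 8.087769508361816), 29.607717514038086) [434.5   7.2]
(array([433.6,   7.4,  14.9]), np.float64(3.381139229764926))
(array([438.5,  12.9,  16.9]), np.float64(10.452711606730395))
t 28.55 spread [0. 0. 0.] open 0.999 grip 0.0
go [-0.008 -0.027  2.029] rows>= 3.0 turn [   0. -180.] deg; units 0.0 j6 0.843 yaw 0.5849 pos [436.3   3.9  99.7]
```

```bash
python3 -m inch '[[[0.01,-0.06,0.5],0,-1],[[0,0,0.7],0,-1],[[0,0,0.5],0,-1],[[0,0,0.33],0,-1],[[0,0,0],0,1],[[0,0,0],0,1],[[0,0,0],0,1],[[0,0,0],0,1],[[0,0,0],0,1],[[0,0,0],0,1]]' && python3 -m inch '[[[0,0,0],0,1],[[0,0,0],0,1],[[0,0,-0.4],0,1],[[0,0,-0.5],0,1],[[0,0,-0.6],0,1],[[0,0,0],0,1],[[0,0,0],0,1],[[0,0,0],0,1],[[0,0,0],0,1],[[0,0,0],0,1]]'
python3 p.py 559.5 0.7 -21
python3 - <<'E'
from h import *
np.set_printoptions(precision=1,suppress=True)
b=eyes.read_camera("side");a=eyes.read_camera("scene");
# mat corners: blue mask quad
for p,n in((a,'scene'),(b,'side')):
    H,S,V=cv2.split(cv2.cvtColor(p["pixels"],cv2.COLOR_RGB2HSV))
    m=cv2.morphologyEx(((H>95)&(H<115)&(S>140)&(V>40)).astype(np.uint8),cv2.MORPH_CLOSE,np.ones((7,7)))
    m=big(m>0); print(n,quad(p,m,1))
E
```

```text
t: 29.8
eef_pos: [435.1, 7.3, -21.5]
tcp_rot: [3.141, -0.001, 0.585]
ft_force: [-1.3, 0.3, 7.6]
opening: 0.605
grip_force: 30.0
t: 31.05
eef_pos: [434.6, 7.3, 67.5]
tcp_rot: [-3.141, 0.001, 0.585]
ft_force: [-0.7, -0.3, -0.7]
opening: 0.604
grip_force: 30.0
t 31.2 spread [0.1 0.  0.2] open 0.603 grip 30.0
go [1.673 1.239 1.479] rows>= 2.0 turn [   0. -180.] deg; units 0.0 j6 0.851 yaw 0.5849 pos [434.7   7.3  67.7]
scene (array([556.8,   2.2]), array([418. , 299.8]), np.float32(83.471924))
side (array([559. ,   2.8]), array([414.8, 296.6]), np.float32(83.42544))
```

```bash
python3 -m inch '[[[0.56,0.407,0],0,1],[[0.56,0.407,0],0,1],[[0.553,0.408,0],0,1],[[0,0,0.6],0,1],[[0,0,0.5],0,1],[[0,0,0.3],0,1],[[0,0,0.07],0,1],[[0,0,0],0,1],[[0,0,0],0,-1],[[0,0,0],0,-1]]' && python3 -m inch '[[[0,0,0],0,-1],[[0,0,0],0,-1],[[0,0,0],0,-1],[[0,0,0],0,-1],[[0,0,-0.5],0,-1],[[0,0,-0.8],0,-1],[[0,0,-1],0,-1],[[0,0,-0.3],0,-1],[[0,0,0],0,-1],[[0,0,0],0,-1]]'
python3 p.py 579 328 120
python3 - <<'E'
from h import *
np.set_printoptions(precision=1,suppress=True)
w=eyes.read_camera("wrist")
for h in eyes.cut_out("tin",w)[:1]: print(h["score"],h["centre"],h["mask"].sum(),quad(w,h["mask"],26))
E
```

```text
t: 32.55
eef_pos: [559.4, 1.5, -19.5]
tcp_rot: [3.141, -0.001, 0.585]
ft_force: [0.3, 0.5, 0.3]
opening: 0.762
grip_force: 0.0
t: 33.8
eef_pos: [558.4, 1.6, 134.6]
tcp_rot: [-3.141, 0.001, 0.585]
ft_force: [1.2, -0.1, -0.5]
opening: 1.001
grip_force: 0.0
t 33.95 spread [0.2 0.  0.1] open 1.004 grip 0.0
go [ 3.289 -4.346  0.24 ] rows>= 5.0 turn [   0. -180.] deg; units 0.0 j6 0.871 yaw 0.5849 pos [558.4   1.6 134.4]
0.62 [224.0, 325.7] 3475 (array([560.8,   0.5]), array([57.9, 55.9]), np.float32(33.517513))
```

```bash
python3 -m inch '[[[0.548,-0.724,0],0,-1],[[0.548,-0.724,0],0,-1],[[0.548,-0.724,0],0,-1],[[0.548,-0.724,0],0,-1],[[0.548,-0.724,0],0,-1],[[0.548,-0.724,0],0,-1],[[0,0,0],0,-1],[[0,0,0],0,-1],[[0,0,0],0,-1],[[0,0,0],0,-1]]'
python3 - <<'E'
from h import *
np.set_printoptions(precision=1,suppress=True)
w=eyes.read_camera("wrist");b=eyes.read_camera("side");a=eyes.read_camera("scene")
for h in eyes.cut_out("jar",w)[:1]: print(h["score"],h["centre"],h["mask"].sum(),quad(w,h["mask"],60))
H,S,V=cv2.split(cv2.cvtColor(w["pixels"],cv2.COLOR_RGB2HSV))
g=big((H>45)&(H<80)&(S>120));q=np.argwhere(g);print("cap",cv2.minEnclosingCircle(np.array([onz(w,r,60)[:2] for r in q],np.float32)))
c=q.mean(0)
for p in(a,b):
    H,S,V=cv2.split(cv2.cvtColor(p["pixels"],cv2.COLOR_RGB2HSV));g=(H>45)&(H<80)&(S>120)
    for n in eyes.boxes_of("jar",p)[:1]:
        y,x=map(int,n["centre"]);k=np.zeros_like(g);k[y-40:y+40,x-30:x+30]=1
        print("cap tri",tri(w,c,p,np.argwhere(g&k).mean(0)))
E
python3 p.py 579 328 -5
```

```text
t: 35.3
eef_pos: [579.8, 326.8, 135.9]
tcp_rot: [3.141, -0.0, 0.584]
ft_force: [0.1, -0.5, 0.9]
opening: 1.001
grip_force: 0.0
0.76 [228.1, 319.4] 3555 (array([581.7, 330.8]), array([55.4, 48.8]), np.float32(33.423588))
cap ((579.3262939453125, 329.3902282714844), 24.900474548339844)
cap tri (array([572.5, 331. ,  49.7]), np.float64(4.664228112935206))
t 35.75 spread [0.  0.1 0. ] open 0.998 grip 0.0
go [-0.005 -0.009  2.346] rows>= 3.0 turn [   0. -180.] deg; units 0.0 j6 1.402 yaw 0.585 pos [579.6 327.7 135.8]
```

```bash
python3 -m inch '[[[0.01,-0.026,0.5],0,-1],[[0,0,0.8],0,-1],[[0,0,0.6],0,-1],[[0,0,0.44],0,-1],[[0,0,0],0,1],[[0,0,0],0,1],[[0,0,0],0,1],[[0,0,0],0,1],[[0,0,0],0,1],[[0,0,0],0,1]]' && python3 -m inch '[[[0,0,0],0,1],[[0,0,0],0,1],[[0,0,0],0,1],[[0,0,-0.5],0,1],[[0,0,-0.7],0,1],[[0,0,-0.9],0,1],[[0,0,0],0,1],[[0,0,0],0,1],[[0,0,0],0,1],[[0,0,0],0,1]]'
python3 p.py 629.8 -134.4 -4 -4
```

```text
t: 37.0
eef_pos: [579.4, 329.5, -4.2]
tcp_rot: [3.141, -0.001, 0.585]
ft_force: [-0.7, -0.6, 4.5]
opening: 0.519
grip_force: 30.0
t: 38.25
eef_pos: [578.8, 329.3, 120.1]
tcp_rot: [-3.141, 0.002, 0.585]
ft_force: [-0.1, 0.1, -0.5]
opening: 0.52
grip_force: 30.0
t 38.4 spread [0.1 0.1 0.4] open 0.519 grip 30.0
go [-3.561  6.911  2.075] rows>= 7.0 turn [  37.5 -142.5] deg; units 7.5 j6 1.404 yaw 0.5849 pos [579.  329.3 120.5]
```

```bash
python3 -m inch '[[[-0.445,0.864,0],0,1],[[-0.445,0.864,0],0,1],[[-0.445,0.864,0],0,1],[[-0.445,0.864,0],0,1],[[-0.445,0.864,0],0,1],[[-0.445,0.864,0],0,1],[[-0.445,0.864,0],0,1],[[-0.445,0.864,0],0,1],[[0,0,0],1,1],[[0,0,0],1,1]]' && python3 -m inch '[[[0,0,0],1,1],[[0,0,0],1,1],[[0,0,0],1,1],[[0,0,0],1,1],[[0,0,0],1,1],[[0,0,0],0.5,1],[[0,0,0],0,1],[[0,0,0],0,1],[[0,0,0],0,1],[[0,0,0],0,1]]'
python3 - <<'E'
from h import *
np.set_printoptions(precision=1,suppress=True)
b=eyes.read_camera("side");a=eyes.read_camera("scene");w=eyes.read_camera("wrist");save(w,"w8.png")
for n in("toolhead",):
  for p in(a,b,w):
    print([(np.array(r["centre"]),onz(p,r["centre"],0)[:2]) for r in eyes.spot_point(n,p)])
E
python3 p.py 629.8 -134.4 -4 -4
```

```text
t: 39.65
eef_pos: [629.9, -135.3, 121.0]
tcp_rot: [-3.141, 0.0, 0.406]
ft_force: [0.2, 0.8, -1.0]
opening: 0.52
grip_force: 30.0
t: 40.9
eef_pos: [630.1, -134.3, 121.4]
tcp_rot: [3.141, -0.0, -0.069]
ft_force: [0.4, 0.0, -0.2]
opening: 0.52
grip_force: 30.0
[(array([229.8, 210.3]), array([ 295.7, -180.4])), (array([375. , 172.7]), array([ 665.7, -327.7])), (array([293.3, 268.7]), array([ 548.1, -124.4]))]
[(array([211.7, 309.5]), array([ 545.3, -130.9])), (array([217. , 415.1]), array([ 295. , -179.7])), (array([154.3, 285.8]), array([ 669.8, -343.1]))]
[(array([168.4, 534.7]), array([ 666.8, -321.9]))]
t 41.35 spread [0. 0. 0.] open 0.522 grip 30.0
go [-5.00e-03  2.00e-03  2.09e+00] rows>= 3.0 turn [   0. -180.] deg; units 0.0 j6 1.328 yaw -0.0695 pos [ 630.1 -134.3  121.4]
```

View pics/w8.png

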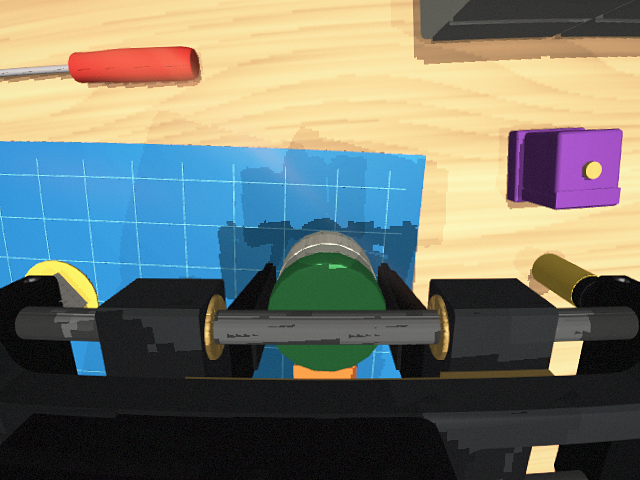

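```bash
python3 -m inch '[[[0,0,0.6],0,1],[[0,0,0.6],0,1],[[0,0,0.5],0,1],[[0,0,0.25],0,1],[[0,0,0.125],0,1],[[0,0,0],0,1],[[0,0,0],0,1],[[0,0,0],0,-1],[[0,0,0],0,-1],[[0,0,0],0,-1]]' && python3 -m inch '[[[0,0,0],0,-1],[[0,0,0],0,-1],[[0,0,0],0,-1],[[0,0,0],0,-1],[[0,0,-0.5],0,-1],[[0,0,-0.8],0,-1],[[0,0,-1],0,-1],[[-0.5,0,-0.8],0,-1],[[-0.5,0,-0.8],0,-1],[[-0.3,0,-0.5],0,-1]]'
python3 - <<'E'
from h import *
np.set_printoptions(precision=1,suppress=True)
eyes.read_camera("side");eyes.read_camera("side");eyes.read_camera("side")
w=eyes.read_camera("wrist");save(w,"w9.png");s=env.state();print(s["eef_pos"],s["t"])
H,S,V=cv2.split(cv2.cvtColor(w["pixels"],cv2.COLOR_RGB2HSV))
g=big((H>45)&(H<80)&(S>120));C=np.array([onz(w,r,60)[:2] for r in np.argwhere(g)],np.float32);c,_=cv2.minEnclosingCircle(C);print("cap",c,_)
for n in eyes.spot_point("toolhead",w): print(n["score"],n["centre"],onz(w,n["centre"],0)[:2])
th=min(eyes.cut_out("toolhead",w),key=lambda h:np.hypot(*(onz(w,h["centre"],35)[:2]-[548,-128])));k=th["mask"]
m=big(k&(S<60)&(V>90)); print("grey",m.sum(),quad(w,m,60))
d=big(k&(H>5)&(H<18)&(S>150)); print("orange",d.sum(),quad(w,d,50))
br=k&(H>18)&(H<35)&(S>80);print("brass",br.sum(), onz(w,np.argwhere(big(br)).mean(0),70)[:2])
E
```

```text
t: 42.6
eef_pos: [630.2, -134.3, -2.9]
tcp_rot: [3.141, -0.0, -0.07]
ft_force: [-0.7, -0.2, 0.6]
opening: 0.783
grip_force: 0.0
t: 43.85
eef_pos: [551.4, -128.8, 263.4]
tcp_rot: [3.141, -0.002, -0.07]
ft_force: [0.8, 0.2, 0.9]
opening: 1.004
grip_force: 0.0
[ 552.3 -128.8  260.8] 44.05
cap (630.235107421875, -134.94845581054688) 24.549787521362305
0.84 [208.9, 327.8] [ 541.  -130.9]
0.65 [95.2, 480.4] [ 667.7 -324.5]
0.6 [376.3, 375.9] [ 292.3 -183.4]
grey 1593 (array([ 552.9, -128.2]), array([49.3, 45.9]), np.float32(85.97246))
orange 491 (array([ 520.1, -125.4]), array([51.8, 13.1]), np.float32(85.97301))
brass 106 [ 544.2 -127.5]
```

View pics/w9.png

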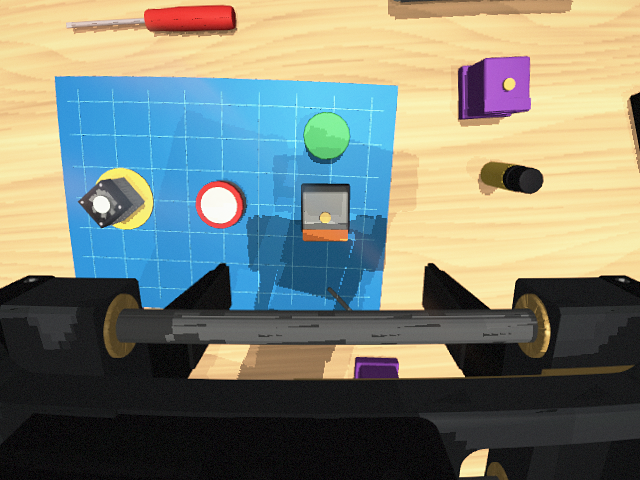

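```bash
python3 -c "
from cell import env
print(env.state()['t'],env.job_done())"
```

```text
the job is handed in; nothing more can be done
44.15 None
```

I placed all four parts and handed the job in at 44 s. By my last camera checks everything was upright and inside the limits; the first grasp of the heat sink missed because the fingertips sit about 28 mm above the reported TCP, and I corrected for that.

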